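Shift the hatch of the lure curing box and bolt it

ROBOT

A 6-joint arm with a two-finger parallel gripper is mounted at the origin on the work surface. World frame = base frame: x ahead of the robot, y to its left, z up, the work surface at z = 0. Lengths are in m, angles in degrees, forces in N, time in s.
With the tool pointing down it reaches from about 0.375 to 0.9 m from the base axis. Payload 3.1 kg.
Tool frame: the origin (TCP) lies between the finger pads; the fingertips stand 22 mm ahead of it and the grasp point (between the pads) lies 3 mm ahead of it; y points along the fingers, x is the direction in which the jaws open and shut, and the axes are right-handed (so a half turn about y gives the same grasp; the last joint's range is limited). The gripper opens to 87 mm and grips with 3 to 60 N. Pads are 19 mm wide; open, the fingers measure 117 mm over their backs; the gripper's body (75 mm by 190 mm) begins 51 mm behind the grasp point.
Start: joints at [61.278, 30.224, 82.088, -0, 67.689, -10.227], TCP at [0.198, 0.593, 0.245] pointing down, gripper open.
Joint ranges: [-176.69, 176.69], [-43.24, 126.21], [12.49, 139.97], [-82, 262], [0, 151.66], [-163.58, 163.58]. Speed limits (degrees/s): [159.86, 159.86, 180, 180, 180, 180].

INTERFACE

Orientations are given as a 3x3 rotation matrix whose columns are the frame's x, y, z axes.
In Python, from rig import bot, imaging, workorder gives the robot as it stands. The module is installed in compiled form; this text tells all that it offers.
- The arm moves only by the tool drive_tool, never from a script. Its argument "commands" is a list of rows, each an object of numbers: "dx", "dy", "dz": the shift along the tool's x, y, z normalised to -1 to 1, where 1 is 4 cm; "wx", "wy", "wz": the turn, a rotation vector about the tool's x, y, z normalised to -1 to 1, where 1 is pi/2 rad; "grip": the finger opening in mm, from 0 to 87. In form: [{"dx": .., "dy": .., "dz": .., "wx": .., "wy": .., "wz": .., "grip": ..}, ...]. A call has 1 to 8 rows; each row shifts and turns the commanded pose from where the row before left it, along the tool's axes as they then stand; what a row does not reach is not made up. A row lasts 1/8 s, in which the tool goes at most 62.5 mm and 10.7 degrees, less where a joint would pass 70% of its speed; a pose out of reach is approached as far as the arm can. A call with a number of a shift or a turn outside -1 to 1 is refused whole. A call with a gripper value outside its range is refused whole. The fingers move at their own pace and stop on an object; the grip force is fixed at half the most. Time passes only in rows, so rows that do not move let the fingers close. It gives the time, the measured TCP pose, the force and the opening at its end, in the units of the state.
- bot.read_state(): the state, without advancing time (a new reading comes with each control period).
- imaging.capture(name): name is "side" or "top" or "wrist"; returns (picture, depth): 420x560x3 uint8, red, green, blue; 420x560 float32, m along the optical axis (not along the pixel's ray), 0 where there is no reading.
- imaging.get_calibration(name): a dict with "mtx" (3x3 intrinsics, pixels), "world_to_cam" (4x4, takes a point from world to camera coordinates). Camera axes: x right, y down, z forward; pixel columns grow to the right and rows downward; lengths in m; the calibration is good to about 2 mm. A picture is of the moment at which its call begins: read the wrist's pose just before it. get_calibration takes no time and is no camera call; for the wrist camera it gives the pose at the moment of the call.
- workorder.hand_in(): hands the job in, once; it reports no verdict.
The state is a dict: "time_s": time; "joint_positions": joint angles; "qvel": joint speeds; "tau": joint torques, N m; "position": TCP position; "tcp_rot": TCP orientation; "force": force on the tool from outside, world axes, zero at the start; "moment": the same for the moment, N m; "opening": opening from 0.0 (shut) to 1.0 (fully open).
Only numpy, scipy, OpenCV 4.12 (cv2) and the standard library are available. Lean on these libraries where they do the work, as an engineer would, in place of code of your own. Each camera call takes 0.05 s, during which the arm holds its last target. There are 200 camera calls.

TASK

Fresh lures are standing in the open bay of the two-bay curing box. Lift the hatch off its seat over the empty bay, slide it along its channels and let it down fully into its seat over the lures, then push the barrel bolt at that end all the way across through the hatch's staple and turn its handle down into the keeper notch. Leave everything else on the table where it is.

Things in the scene. Friction and masses are not known exactly. Their poses are not given: they have to be found in the camera images.
- curing_box: Two-bay plywood curing box fixed on the table, 204 (x) by 496 (y) by 110 mm high. Origin: centre of its underside; z up, y along its length (left end +y), x across it, away from the robot; yaw up to 0.2 rad either way. Two open-topped bays side by side share one hatch. End housings (y 0.168 to 0.248 at both ends, top at z = 0.110) each carry a barrel bolt.
- sill (a point): Centre of the top of the sill between the bays: an aluminium bar 16 mm wide along y, top at box z = 0.110, 8 mm above the seats. Channels run along y on both long sides over both bays; their lips reach 22 mm in from the box's outer faces, underside at box z = 0.123, top 0.126. End caps at y = +-0.168 from the sill stop the hatch.
- seat_left (a point): Where the centre of the hatch's grip bar is when the hatch is fully seated in the left bay: box x = 0, y = +0.088, z = 0.147. The seat is a recess of 184 (x) by 160 mm (y), 8 mm deep, on a ledge at box z = 0.102.
- seat_right (a point): The same point for the right bay: box x = 0, y = -0.088, z = 0.147.
- hatch_bar (a point): Centre of the hatch's grip bar: dark steel, 100 mm along the hatch's x, 12 wide (y), 14 high, on a 12 mm post 44 mm to either side; 45 mm above the underside of the hatch, an aluminium plate 180 (x) by 156 (y) by 5 mm, 0.36 to 0.59 kg, loose with 2 mm play all round. Axes as the box's. Lift it over 8 mm to clear the sill; the lips stop it at 16: 12 mm is right.
- staple_left (a point): Middle of the steel staple on the hatch's left (+y) end, 68 mm from the bar's centre, at the height of the bolt's rod: 26 mm wide (x), 8 thick (y), 27 mm tall above the plate, opening 16 mm wide (x). It moves with the hatch; the left bolt goes through it when the hatch is seated in the left bay.
- staple_right (a point): The same on the hatch's right (-y) end, for the right bolt.
- lures_mid (a point): Middle of the foam strip (30 by 120 by 22 mm) with three fresh lures standing in the open bay, within 2 mm of the bay's centre in x and y. Its underside is 35 mm lower, the lure tops at most 37 mm higher, well below the hatch. It shows which bay is to be covered; leave it be.
- bolt_left (a joint): Slide of the steel barrel bolt on the left end housing, m: 0 withdrawn, 0.030 fully across (starts at 0 to 0.004). It moves along the box's y towards the box's middle, handle within 0.5 rad of upright; its 10 mm round rod then passes through the hatch's staple and shows 11 mm beyond it. Drags with 1.5 N, stays where left.
- bolt_left_turn (a joint): Turn of that handle about its rod, rad: 0 upright, growing as it goes down to the box's -x (robot) side, 1.35 fully down at its stop (starts at 0 to 0.3). It can go down into the keeper notch, a 12 mm gap between front strap and guide cheeks, only with the bolt fully across (0.028 or more; between, the cheeks stop it). About 1 N at the knob; stays where left.
- bolt_left_knob (a point): Centre of that bolt's steel ball knob, 18 mm across, on an 8 mm stem, 38 mm from the rod's axis. The axis lies along the box's y at box x = 0, z = 0.122; the knob is at box y = +0.230 withdrawn, +0.200 fully across. Straps and cheeks reach 18 mm either side of the axis and 8 mm above it. The point turns with the handle.
- bolt_right (a joint): Slide of the steel barrel bolt on the right end housing, m: 0 withdrawn, 0.030 fully across (starts at 0 to 0.004). It moves along the box's y towards the box's middle, handle within 0.5 rad of upright; its 10 mm round rod then passes through the hatch's staple and shows 11 mm beyond it. Drags with 1.5 N, stays where left.
- bolt_right_turn (a joint): Turn of that handle about its rod, rad: 0 upright, growing as it goes down to the box's -x (robot) side, 1.35 fully down at its stop (starts at 0 to 0.3). It can go down into the keeper notch, a 12 mm gap between front strap and guide cheeks, only with the bolt fully across (0.028 or more; between, the cheeks stop it). About 1 N at the knob; stays where left.
- bolt_right_knob (a point): Centre of that bolt's steel ball knob, 18 mm across, on an 8 mm stem, 38 mm from the rod's axis. The axis lies along the box's y at box x = 0, z = 0.122; the knob is at box y = -0.230 withdrawn, -0.200 fully across. Straps and cheeks reach 18 mm either side of the axis and 8 mm above it. The point turns with the handle.
- strip_front: bystander, to be left where it is: red foam strip with three finished lures, 30 by 120 mm, 72 mm high, on the table 140 to 155 mm in front (-x) of the box's centre. Origin at its underside.
- strip_back: bystander, to be left where it is: the like, behind the box (+x). Origin at its underside.
- thread_spool: bystander, to be left where it is: thread spool 30 mm across, 30 mm high, on the far corner of the box's left end housing. Origin at its underside.
- hook_jar: bystander, to be left where it is: glass jar 32 mm across, 34 mm high, on the far corner of the box's right end housing. Origin at its underside.
- resin_bottle: bystander, to be left where it is: amber bottle 44 mm across, 105 mm high, behind the box. Origin at its underside.
- resin_brush: bystander, to be left where it is: brush 160 mm long, lying in front of the box. Origin at its underside.
- pliers: bystander, to be left where it is: long-nose pliers 160 mm long, lying at the right of the table. Origin at its underside.
Not all that is in view belongs to the job. Of the things shaped like the part that bears hatch_bar, the aluminium one is meant.

How it is judged (in metres and radians):
On the way, in this order (a step that is already met when the one before it is completed fails the run):
1. the hatch is lifted off its seat (more than 6 mm) (z of hatch_bar in the frame of curing_box above 0.153 m), for 0.1 s.
2. the hatch lies flat in its seat over the lures (within 2.5 mm of fully down) (horizontal distance between hatch_bar and lures_mid below 0.02 m and z of hatch_bar in the frame of curing_box below 0.1495 m and angle between hatch_bar's own z axis and vertical below 0.03 rad), for 0.2 s.
3. the bolt at that end is across (25 mm or more) (all of step 2 and ((y of hatch_bar in the frame of curing_box above 0 m and value of joint bolt_left above 0.025 m) or (y of hatch_bar in the frame of curing_box below 0 m and value of joint bolt_right above 0.025 m))), for 0.1 s.
At the end, for the whole second after the job is handed in: The hatch rests flat in the seat over the lures, within 2.5 mm of fully down, and the bolt at that end is at least 25 mm across with its handle turned down by 1.0 rad or more (all of step 2 and ((y of hatch_bar in the frame of curing_box above 0 m and value of joint bolt_left above 0.025 m and value of joint bolt_left_turn above 1 rad) or (y of hatch_bar in the frame of curing_box below 0 m and value of joint bolt_right above 0.025 m and value of joint bolt_right_turn above 1 rad)) and linear speed of hatch below 0.01 m/s); the robot touches nothing.
It fails at once if something standing by (foam strips, brush, bottle, spool, jar, pliers) is moved more than 30 mm (distance of any of strip_front, strip_back, thread_spool, hook_jar, resin_bottle, resin_brush, pliers from where it was at the start of the episode above 0.03 m).
It fails at once if the fresh lures are shifted (more than 15 mm) or tipped (distance of lures_mid from where it was at the start of the episode above 0.015 m or angle between lures_mid's own z axis and vertical above 0.4 rad).
It also fails if it takes over 48 s, if anything falls off the work surface, if the arm or the gripper's body presses on something with over 40 N, if the wrist force passes 120 N, or if a joint passes its speed limit or range.

## Working session

There is one attempt and no reset: what is moved stays moved. The work goes in short steps, Python scripts to look and compute and a tool call to move; the robot and the scene stay as the last step left them, time stands still between calls to the robot, and variables do not carry over. Pictures are saved under pics/ and viewed, on a budget of 10 in all, crops included, one or two more only if the job needs it, and the job is handed in when it is done.

Besides the shell and the picture viewer there is one more tool, called after "Call:" as name(argument=value, ...) on one line, values as JSON. drive_tool: Moves the arm, as the interface text tells. Its arguments: {"type":"object","properties":{"commands":{"type":"array"}},"required":["commands"]}

```bash
mkdir -p pics; cat > h.py <<'E'
import numpy as np, cv2
from rig import bot, imaging, workorder
def snap(n,f):
    c=imaging.get_calibration(n); p,d=imaging.capture(n)
    np.savez('pics/'+f+'.npz',p=p,d=d,K=c['mtx'],T=c['world_to_cam'])
    cv2.imwrite('pics/'+f+'.png',p[:,:,::-1]); return p,d
def cloud(f):
    z=np.load('pics/'+f+'.npz'); d=z['d']; v,u=np.mgrid[:420,:560]
    P=np.stack([u,v,np.ones_like(u)],-1)@np.linalg.inv(z['K']).T*d[...,None]
    W=np.linalg.inv(z['T']); return P@W[:3,:3].T+W[:3,3]
def proj(f,X):
    z=np.load('pics/'+f+'.npz'); X=np.atleast_2d(X)
    c=X@z['T'][:3,:3].T+z['T'][:3,3]; q=c@z['K'].T; return q[:,:2]/q[:,2:]
def ray(f,u,v,h):
    z=np.load('pics/'+f+'.npz'); W=np.linalg.inv(z['T']); r=W[:3,:3]@np.linalg.inv(z['K'])@[u,v,1]
    o=W[:3,3]; return o+r*(h-o[2])/r[2]
E
python3 -c "
from h import *
print(bot.read_state())
snap('top','top0');snap('side','side0')
a=cv2.imread('pics/top0.png');b=cv2.imread('pics/side0.png')
for n in('top0','side0'):
  W=np.linalg.inv(np.load('pics/'+n+'.npz')['T']);print(n,W.round(3).tolist())
"
```

```text
{'time_s': 0.0, 'joint_positions': array([ 6.12783343e+01,  3.02784061e+01,  8.21578198e+01, -1.99453775e-04,
        6.76892760e+01, -1.02259878e+01]), 'qvel': array([-0.0790425 , -0.03148489,  0.02685078, -0.07228122,  0.09181864,
       -0.05911099]), 'tau': array([-1.06223804e-03, -4.40041924e+01, -1.76588720e+01,  6.32591662e-02,
        5.82140882e-02, -1.73914450e-04]), 'position': array([0.19788843, 0.59210731, 0.24356964]), 'tcp_rot': array([[ 3.17230730e-01, -1.04979287e-03, -9.48347806e-01],
       [ 9.48345936e-01, -1.92246743e-03,  3.17232232e-01],
       [-2.15619591e-03, -9.99997601e-01,  3.85701057e-04]]), 'force': array([-0.29709476, -0.41281387,  0.31840083]), 'moment': array([0.06375605, 0.00837881, 0.01763923]), 'opening': 1.0016707063067483}
top0 [[-0.005, -0.994, 0.107, 0.38], [-1.0, 0.005, 0.001, -0.103], [-0.001, -0.107, -0.994, 1.099], [0.0, 0.0, 0.0, 1.0]]
side0 [[0.785, -0.469, 0.406, 0.076], [-0.62, -0.608, 0.496, -0.578], [0.015, -0.641, -0.768, 0.893], [0.0, 0.0, 0.0, 1.0]]
```

View pics/top0.png

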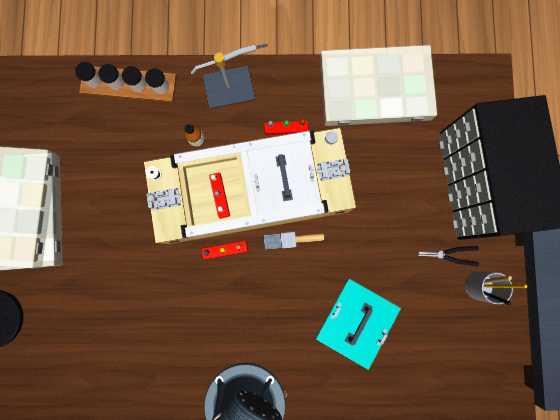

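View pics/side0.png

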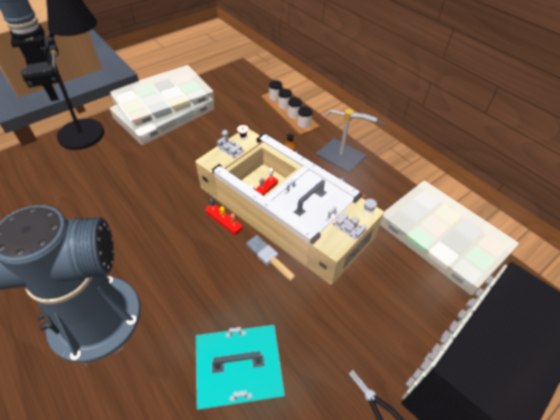

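The top view shows the aluminium hatch (bar ~285,178) over the right (-y) bay. The lures (~219,195) stand in the left bay. The teal plate (~358,325) is the look-alike on the table. The job is therefore to move the hatch left and shut the left bolt (~165,200). I'll fit the box pose and take an enlarged crop.

```bash
cat > fit.py <<'E'
from h import *
P=cloud('top0'); v,u=np.mgrid[:420,:560]
m=(P[...,2]>0.095)&(P[...,2]<0.135)&(u>130)&(u<365)&(v>115)&(v<250)
m=cv2.morphologyEx(m.astype(np.uint8),cv2.MORPH_OPEN,np.ones((3,3)))
n,l,s,c=cv2.connectedComponentsWithStats(m); k=1+s[1:,4].argmax(); m=l==k
pts=P[m]; r=cv2.minAreaRect(pts[:,:2].astype(np.float32)); print(r)
b=cv2.boxPoints(r); print(b)
print('medz housings etc',np.percentile(pts[:,2],[5,25,50,75,95]))
hm=(P[...,2]>0.135)&(P[...,2]<0.18)&(u>130)&(u<365)&(v>115)&(v<250)
n,l,s,c=cv2.connectedComponentsWithStats(hm.astype(np.uint8))
for i in range(1,n):
  if s[i,4]>8:
    q=P[l==i]; print(s[i,4],c[i].round(1),q.mean(0).round(4),cv2.minAreaRect(q[:,:2].astype(np.float32)), q[:,2].max().round(4))
a=cv2.imread('pics/top0.png')[115:255,135:365]; cv2.imwrite('pics/c1.png',cv2.resize(a,None,fx=3.4,fy=3.4,interpolation=cv2.INTER_CUBIC))
E
python3 fit.py
```

```text
((0.5543333888053894, -0.01692900061607361), (0.20514561235904694, 0.4961225092411041), 9.774907112121582)
[[ 0.41113436  0.21011639]
 [ 0.49536502 -0.2788036 ]
 [ 0.6975324  -0.24397439]
 [ 0.61330175  0.24494559]]
medz housings etc [0.10280118 0.1076517  0.1102864  0.12325978 0.12872193]
128 [331.4 137. ] [ 0.662  -0.2185  0.1439] ((0.6629328727722168, -0.21869730949401855), (0.028980080038309097, 0.028328940272331238), 61.82665252685547) 0.1491
220 [283.6 174.8] [ 0.5682 -0.103   0.1536] ((0.5696010589599609, -0.10295246541500092), (0.10029943287372589, 0.012091582641005516), 9.714487075805664) 0.1593
50 [342.6 167.6] [ 0.5823 -0.2408  0.1651] ((0.5832168459892273, -0.24161924421787262), (0.01637585461139679, 0.016763556748628616), 34.09706115722656) 0.1699
130 [151.7 172. ] [0.5792 0.2128 0.1406] ((0.5793007016181946, 0.2132505178451538), (0.029821211472153664, 0.028608743101358414), 44.923885345458984) 0.1457
52 [150.9 197.5] [0.5143 0.2049 0.1644] ((0.5140299201011658, 0.20577484369277954), (0.01590813510119915, 0.016463663429021835), 47.09352493286133) 0.171
```

View pics/c1.png

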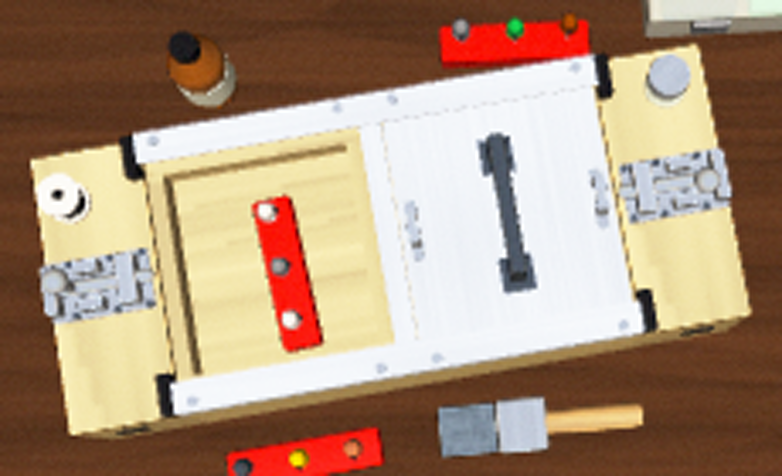

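The box fit is 205 x 496 mm, centred at (0.554,-0.017) with yaw +9.8°. It predicts the bar at (0.569,-0.104), and I measured (0.570,-0.103). The crop confirms the aluminium hatch is in the right bay, with the left knob near box y 0.226. Moving to above the bar.

Call:
drive_tool(commands=[{"wy":-0.105,"grip":50},{"wy":-0.105,"grip":50},{"wy":-0.105,"grip":50},{"dx":-1,"dz":-0.33,"grip":50},{"dx":-1,"dz":-0.33,"grip":50},{"dx":-1,"dz":-0.33,"grip":50},{"dx":-1,"dz":-0.33,"grip":50},{"dx":-1,"dz":-0.33,"grip":50}])

```text
schema error: expected keys dx, dy, dz, wx, wy, wz, grip
```

Call:
drive_tool(commands=[{"dx":-1,"dz":-0.33,"grip":50},{"dx":-1,"dz":-0.33,"grip":50},{"dx":-1,"dz":-0.33,"grip":50},{"dx":-1,"dz":-0.33,"grip":50},{"dx":-1,"dz":-0.33,"grip":50},{"dx":-1,"dz":-0.33,"grip":50},{"dx":-1,"dz":-0.33,"grip":50},{"dx":-1,"dz":-0.33,"grip":50}])

```text
schema error: expected keys dx, dy, dz, wx, wy, wz, grip
```

Call:
drive_tool(commands=[{"dx":-1,"dz":-0.33,"grip":50},{"dx":-1,"dz":-0.33,"grip":50},{"dx":-1,"dz":-0.33,"grip":50},{"dx":-1,"dz":-0.33,"grip":50},{"dx":-1,"dz":-0.33,"grip":50},{"grip":50},{"grip":50}])

```text
schema error: expected keys dx, dy, dz, wx, wy, wz, grip
```

Call:
drive_tool(commands=[{"dx":0,"dy":0,"dz":0,"wx":0,"wy":-0.105,"wz":0,"grip":50},{"dx":0,"dy":0,"dz":0,"wx":0,"wy":-0.105,"wz":0,"grip":50},{"dx":0,"dy":0,"dz":0,"wx":0,"wy":-0.105,"wz":0,"grip":50},{"dx":-1,"dy":0,"dz":-0.33,"wx":0,"wy":0,"wz":0,"grip":50},{"dx":-1,"dy":0,"dz":-0.33,"wx":0,"wy":0,"wz":0,"grip":50},{"dx":-1,"dy":0,"dz":-0.33,"wx":0,"wy":0,"wz":0,"grip":50},{"dx":-1,"dy":0,"dz":-0.33,"wx":0,"wy":0,"wz":0,"grip":50},{"dx":-1,"dy":0,"dz":-0.33,"wx":0,"wy":0,"wz":0,"grip":50}])

```text
time_s: 1.1
position: [0.2978, 0.4056, 0.2442]
tcp_rot: [[-0.171, -0.0, -0.985], [0.985, -0.0, -0.171], [-0.0, -1.0, 0.0]]
force: [-0.1, -1.0, 1.3]
opening: 0.573
```

Call:
drive_tool(commands=[{"dx":-1,"dy":0,"dz":-0.33,"wx":0,"wy":0,"wz":0,"grip":50},{"dx":-1,"dy":0,"dz":-0.33,"wx":0,"wy":0,"wz":0,"grip":50},{"dx":-1,"dy":0,"dz":-0.33,"wx":0,"wy":0,"wz":0,"grip":50},{"dx":-1,"dy":0,"dz":-0.33,"wx":0,"wy":0,"wz":0,"grip":50},{"dx":-1,"dy":0,"dz":-0.33,"wx":0,"wy":0,"wz":0,"grip":50},{"dx":-1,"dy":0,"dz":-0.33,"wx":0,"wy":0,"wz":0,"grip":50},{"dx":-1,"dy":0,"dz":-0.33,"wx":0,"wy":0,"wz":0,"grip":50},{"dx":-1,"dy":0,"dz":-0.33,"wx":0,"wy":0,"wz":0,"grip":50}])

```text
time_s: 2.1
position: [0.4566, 0.1085, 0.2444]
tcp_rot: [[-0.171, -0.0, -0.985], [0.985, 0.0, -0.171], [0.0, -1.0, 0.0]]
force: [0.1, 0.8, 1.2]
opening: 0.576
```

Call:
drive_tool(commands=[{"dx":-1,"dy":0,"dz":-0.33,"wx":0,"wy":0,"wz":0,"grip":50},{"dx":-1,"dy":0,"dz":-0.33,"wx":0,"wy":0,"wz":0,"grip":50},{"dx":-1,"dy":0,"dz":-0.33,"wx":0,"wy":0,"wz":0,"grip":50},{"dx":-1,"dy":0,"dz":-0.33,"wx":0,"wy":0,"wz":0,"grip":50},{"dx":-1,"dy":0,"dz":-0.33,"wx":0,"wy":0,"wz":0,"grip":50},{"dx":0,"dy":0,"dz":0,"wx":0,"wy":0,"wz":0,"grip":50},{"dx":0,"dy":0,"dz":0,"wx":0,"wy":0,"wz":0,"grip":50}])

```text
time_s: 2.98
position: [0.5546, -0.0755, 0.2439]
tcp_rot: [[-0.171, -0.002, -0.985], [0.985, 0.001, -0.171], [0.002, -1.0, 0.002]]
force: [0.0, 1.0, 0.4]
opening: 0.572
```

```bash
cat >> h.py <<'E'
C=np.array([0.5543,-0.0170,0]); A=np.deg2rad(9.77)
R=np.array([[np.cos(A),-np.sin(A),0],[np.sin(A),np.cos(A),0],[0,0,1]])
def tb(p): return (np.asarray(p)-C)@R   # world->box
def fb(p): return np.asarray(p)@R.T+C
def st():
    s=bot.read_state(); print('t',round(s['time_s'],2),'box',(tb(s['position'])*1000).round(1),'F',(s['force']@R).round(1),'open mm',round(s['opening']*87,1))
    print('rot in box',(R.T@s['tcp_rot']).round(3).tolist()); return s
E
python3 -c "
from h import *
s=st();print(s['joint_positions'].round(1));snap('wrist','w1')
print('bar ends',proj('w1',[fb([x,-.088,.154]) for x in(-.05,0,.05)]))"
```

```text
t 2.98 box [ -9.6 -57.7 243.9] F [0.2 1.  0.4] open mm 49.7
rot in box [[-0.001, -0.002, -1.0], [1.0, 0.002, -0.001], [0.002, -1.0, 0.002]]
[ -19.2   25.3   91.5    0.    63.3 -119. ]
bar ends [[236.66133629 165.26236585]
 [238.75244425 232.46116871]
 [240.64101315 293.15127742]]
```

View pics/w1.png

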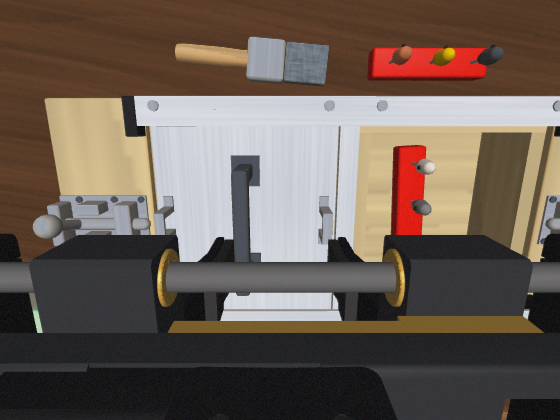

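The wrist view shows the bar at u≈242 against a predicted 239, which agrees to about 2 mm. Next I descend and grip.

Call:
drive_tool(commands=[{"dx":-0.73,"dy":0,"dz":-0.24,"wx":0,"wy":0,"wz":0,"grip":50},{"dx":0,"dy":0.8,"dz":0,"wx":0,"wy":0,"wz":0,"grip":50},{"dx":0,"dy":0.8,"dz":0,"wx":0,"wy":0,"wz":0,"grip":50},{"dx":0,"dy":0.5,"dz":0,"wx":0,"wy":0,"wz":0,"grip":50},{"dx":0,"dy":0.25,"dz":0,"wx":0,"wy":0,"wz":0,"grip":50},{"dx":0,"dy":0,"dz":0,"wx":0,"wy":0,"wz":0,"grip":50},{"dx":0,"dy":0,"dz":0,"wx":0,"wy":0,"wz":0,"grip":30}])

```text
time_s: 3.9
position: [0.5706, -0.103, 0.1515]
tcp_rot: [[-0.172, 0.002, -0.985], [0.985, -0.001, -0.172], [-0.001, -1.0, -0.002]]
force: [-0.7, -0.1, 0.3]
opening: 0.526
```

```bash
python3 -c "
from h import *
st()"
```

```text
t 3.9 box [  1.5 -87.5 151.5] F [-0.7  0.   0.3] open mm 45.8
rot in box [[-0.002, 0.002, -1.0], [1.0, -0.001, -0.002], [-0.001, -1.0, -0.002]]
```

Call:
drive_tool(commands=[{"dx":0,"dy":0.03,"dz":0,"wx":0,"wy":0,"wz":0,"grip":15},{"dx":0,"dy":0,"dz":0,"wx":0,"wy":0,"wz":0,"grip":5},{"dx":0,"dy":0,"dz":0,"wx":0,"wy":0,"wz":0,"grip":0},{"dx":0,"dy":0,"dz":0,"wx":0,"wy":0,"wz":0,"grip":0},{"dx":0,"dy":0,"dz":0,"wx":0,"wy":0,"wz":0,"grip":0}])

```text
time_s: 4.53
position: [0.5701, -0.1032, 0.1495]
tcp_rot: [[-0.171, 0.0, -0.985], [0.985, -0.0, -0.171], [-0.0, -1.0, -0.0]]
force: [-0.3, -0.8, 0.3]
opening: 0.132
```

```bash
python3 -c "
from h import *
st()"
```

```text
t 4.53 box [  0.9 -87.7 149.5] F [-0.4 -0.7  0.3] open mm 11.5
rot in box [[-0.001, 0.0, -1.0], [1.0, -0.0, -0.001], [-0.0, -1.0, -0.0]]
```

Gripped at 11.5 mm on the 12 mm bar. Lifting 12 mm.

Call:
drive_tool(commands=[{"dx":0,"dy":-0.1,"dz":0,"wx":0,"wy":0,"wz":0,"grip":0},{"dx":0,"dy":-0.1,"dz":0,"wx":0,"wy":0,"wz":0,"grip":0},{"dx":0,"dy":-0.1,"dz":0,"wx":0,"wy":0,"wz":0,"grip":0},{"dx":0,"dy":0,"dz":0,"wx":0,"wy":0,"wz":0,"grip":0},{"dx":0,"dy":0,"dz":0,"wx":0,"wy":0,"wz":0,"grip":0}])

```text
time_s: 5.15
position: [0.5699, -0.1031, 0.1613]
tcp_rot: [[-0.171, -0.0, -0.985], [0.985, 0.0, -0.171], [0.0, -1.0, 0.0]]
force: [1.0, 0.1, -5.0]
opening: 0.133
```

```bash
python3 -c "
from h import *
st()"
```

```text
t 5.15 box [  0.8 -87.5 161.3] F [ 1. -0. -5.] open mm 11.6
rot in box [[-0.002, -0.0, -1.0], [1.0, 0.0, -0.002], [0.0, -1.0, 0.0]]
```

The wrist carries 5 N, so the hatch is lifted. Sliding 176 mm towards +y.

Call:
drive_tool(commands=[{"dx":0.3,"dy":0,"dz":0,"wx":0,"wy":0,"wz":0,"grip":0},{"dx":0.6,"dy":0,"dz":0,"wx":0,"wy":0,"wz":0,"grip":0},{"dx":0.6,"dy":0,"dz":0,"wx":0,"wy":0,"wz":0,"grip":0},{"dx":0.6,"dy":0,"dz":0,"wx":0,"wy":0,"wz":0,"grip":0},{"dx":0.6,"dy":0,"dz":0,"wx":0,"wy":0,"wz":0,"grip":0}])

```text
time_s: 5.78
position: [0.5504, 0.006, 0.1613]
tcp_rot: [[-0.172, -0.001, -0.985], [0.985, 0.001, -0.172], [0.001, -1.0, 0.001]]
force: [0.4, 0.7, -4.9]
opening: 0.132
```

Call:
drive_tool(commands=[{"dx":0.6,"dy":0,"dz":0,"wx":0,"wy":0,"wz":0,"grip":0},{"dx":0.5,"dy":0,"dz":0,"wx":0,"wy":0,"wz":0,"grip":0},{"dx":0.4,"dy":0,"dz":0,"wx":0,"wy":0,"wz":0,"grip":0},{"dx":0.2,"dy":0,"dz":0,"wx":0,"wy":0,"wz":0,"grip":0},{"dx":0,"dy":0,"dz":0,"wx":0,"wy":0,"wz":0,"grip":0},{"dx":0,"dy":0,"dz":0,"wx":0,"wy":0,"wz":0,"grip":0}])

```text
time_s: 6.52
position: [0.5401, 0.0699, 0.1613]
tcp_rot: [[-0.17, 0.0, -0.985], [0.985, 0.0, -0.17], [0.0, -1.0, -0.0]]
force: [-0.3, 1.0, -5.2]
opening: 0.131
```

```bash
python3 -c "
from h import *
st()"
```

```text
t 6.53 box [  0.8  88.  161.3] F [-0.1  1.  -5.2] open mm 11.4
rot in box [[-0.001, 0.0, -1.0], [1.0, 0.0, -0.001], [0.0, -1.0, -0.0]]
```

Call:
drive_tool(commands=[{"dx":0,"dy":0.1,"dz":0,"wx":0,"wy":0,"wz":0,"grip":0},{"dx":0,"dy":0.1,"dz":0,"wx":0,"wy":0,"wz":0,"grip":0},{"dx":0,"dy":0.1,"dz":0,"wx":0,"wy":0,"wz":0,"grip":0},{"dx":0,"dy":0,"dz":0,"wx":0,"wy":0,"wz":0,"grip":0},{"dx":0,"dy":0,"dz":0,"wx":0,"wy":0,"wz":0,"grip":0}])

```text
time_s: 7.15
position: [0.5399, 0.0701, 0.1495]
tcp_rot: [[-0.171, -0.0, -0.985], [0.985, -0.0, -0.171], [-0.0, -1.0, 0.0]]
force: [-1.7, -1.6, -0.8]
opening: 0.134
```

```bash
python3 -c "
from h import *
st()"
```

```text
t 7.15 box [  0.5  88.3 149.5] F [-2.  -1.3 -0.8] open mm 11.7
rot in box [[-0.002, -0.0, -1.0], [1.0, -0.0, -0.002], [-0.0, -1.0, 0.0]]
```

The height is back to 149.5 mm and the load is off the wrist, so the hatch is seated. Releasing, rising, and going to above the left knob.

Call:
drive_tool(commands=[{"dx":0,"dy":0,"dz":0,"wx":0,"wy":0,"wz":0,"grip":50},{"dx":0,"dy":0,"dz":0,"wx":0,"wy":0,"wz":0,"grip":50},{"dx":0,"dy":0,"dz":0,"wx":0,"wy":0,"wz":0,"grip":50},{"dx":0,"dy":-0.6,"dz":0,"wx":0,"wy":0,"wz":0,"grip":50},{"dx":0,"dy":-0.8,"dz":0,"wx":0,"wy":0,"wz":0,"grip":50},{"dx":0,"dy":-0.8,"dz":0,"wx":0,"wy":0,"wz":0,"grip":50},{"dx":0.5,"dy":-0.2,"dz":0,"wx":0,"wy":0,"wz":0,"grip":50}])

```text
time_s: 8.02
position: [0.5381, 0.0899, 0.2475]
tcp_rot: [[-0.169, 0.005, -0.986], [0.986, -0.0, -0.169], [-0.001, -1.0, -0.005]]
force: [-0.8, 0.7, -1.0]
opening: 0.57
```

Call:
drive_tool(commands=[{"dx":1,"dy":0,"dz":0,"wx":0,"wy":0,"wz":0,"grip":50},{"dx":1,"dy":0,"dz":0,"wx":0,"wy":0,"wz":0,"grip":50},{"dx":0.9,"dy":0,"dz":0,"wx":0,"wy":0,"wz":0,"grip":50},{"dx":0,"dy":0,"dz":0,"wx":0,"wy":0,"wz":0,"grip":50},{"dx":0,"dy":0,"dz":0,"wx":0,"wy":0,"wz":0,"grip":50}])

```text
time_s: 8.65
position: [0.5159, 0.2046, 0.2445]
tcp_rot: [[-0.172, -0.002, -0.985], [0.985, -0.001, -0.172], [-0.0, -1.0, 0.002]]
force: [-0.1, 0.3, -0.7]
opening: 0.578
```

```bash
python3 -c "
from h import *
st();snap('wrist','w2')
print('knob',proj('w2',[fb([-.002,.226,.16]),fb([0,.156,.122]),fb([0,.088,.154])]).round())
P=cloud('w2');Q=(P-C)@R;m=(Q[...,2]>.15)&(Q[...,2]<.18)&(abs(Q[...,0])<.03)&(abs(Q[...,1]-.225)<.03)
print(m.sum(),Q[m].mean(0).round(4),Q[m].min(0).round(4),Q[m].max(0).round(4))"
```

```text
t 8.65 box [ -0.3 224.9 244.5] F [-0.   0.3 -0.7] open mm 50.3
rot in box [[-0.003, -0.002, -1.0], [1.0, -0.0, -0.003], [-0.0, -1.0, 0.002]]
knob [[281. 220.]
 [197. 209.]
 [ 95. 220.]]
478 [0.0005 0.2271 0.1657] [-0.0067  0.2187  0.1576] [0.0104 0.2361 0.1699]
```

View pics/w2.png

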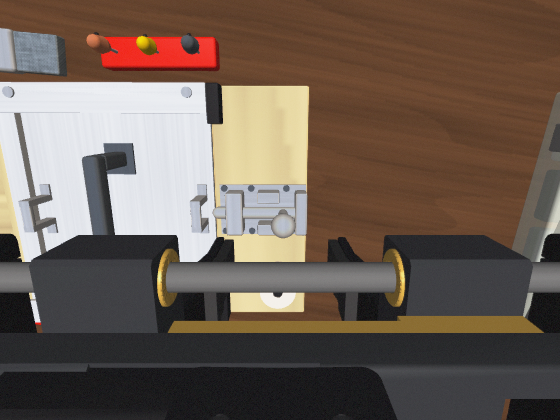

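The hatch lies flush at the left end of the bay, with the knob at (283,224), box (0, 0.227, 0.160). Next I go down over the knob and grip it.

Call:
drive_tool(commands=[{"dx":0.05,"dy":0.7,"dz":0.02,"wx":0,"wy":0,"wz":0,"grip":50},{"dx":0,"dy":0.7,"dz":0,"wx":0,"wy":0,"wz":0,"grip":45},{"dx":0,"dy":0.46,"dz":0,"wx":0,"wy":0,"wz":0,"grip":40},{"dx":0,"dy":0,"dz":0,"wx":0,"wy":0,"wz":0,"grip":30},{"dx":0,"dy":0,"dz":0,"wx":0,"wy":0,"wz":0,"grip":15},{"dx":0,"dy":0,"dz":0,"wx":0,"wy":0,"wz":0,"grip":10},{"dx":0,"dy":0,"dz":0,"wx":0,"wy":0,"wz":0,"grip":10},{"dx":0,"dy":0,"dz":0,"wx":0,"wy":0,"wz":0,"grip":10}])

```text
time_s: 9.7
position: [0.5162, 0.2062, 0.1719]
tcp_rot: [[-0.171, 0.002, -0.985], [0.985, 0.0, -0.171], [-0.0, -1.0, -0.002]]
force: [-0.2, -0.7, 3.7]
opening: 0.177
```

```bash
python3 -c "
from h import *
st()"
```

```text
t 9.7 box [  0.3 226.4 171.9] F [-0.3 -0.7  3.7] open mm 15.4
rot in box [[-0.002, 0.002, -1.0], [1.0, -0.0, -0.002], [-0.0, -1.0, -0.002]]
```

The opening is 15.4 mm, under the ball's 18 mm, with an upward force, so the pads sit too high on the ball. Reopening and going 6 mm lower.

Call:
drive_tool(commands=[{"dx":0,"dy":0,"dz":0,"wx":0,"wy":0,"wz":0,"grip":35},{"dx":0,"dy":0,"dz":0,"wx":0,"wy":0,"wz":0,"grip":35},{"dx":0,"dy":0.13,"dz":0,"wx":0,"wy":0,"wz":0,"grip":35},{"dx":0,"dy":0,"dz":0,"wx":0,"wy":0,"wz":0,"grip":25},{"dx":0,"dy":0,"dz":0,"wx":0,"wy":0,"wz":0,"grip":10},{"dx":0,"dy":0,"dz":0,"wx":0,"wy":0,"wz":0,"grip":10},{"dx":0,"dy":0,"dz":0,"wx":0,"wy":0,"wz":0,"grip":10}])

```text
time_s: 10.58
position: [0.5154, 0.206, 0.1656]
tcp_rot: [[-0.171, -0.0, -0.985], [0.985, -0.0, -0.171], [-0.0, -1.0, 0.0]]
force: [0.7, -0.5, -1.5]
opening: 0.185
```

```bash
python3 -c "
from h import *
st()"
```

```text
t 10.57 box [ -0.5 226.4 165.6] F [ 0.6 -0.6 -1.5] open mm 16.1
rot in box [[-0.001, -0.0, -1.0], [1.0, -0.0, -0.001], [-0.0, -1.0, 0.0]]
```

Held firmly enough to push. Pushing the bolt about 27 mm towards -y.

Call:
drive_tool(commands=[{"dx":-0.15,"dy":0,"dz":0,"wx":0,"wy":0,"wz":0,"grip":10},{"dx":-0.15,"dy":0,"dz":0,"wx":0,"wy":0,"wz":0,"grip":10},{"dx":-0.15,"dy":0,"dz":0,"wx":0,"wy":0,"wz":0,"grip":10},{"dx":-0.15,"dy":0,"dz":0,"wx":0,"wy":0,"wz":0,"grip":10},{"dx":0,"dy":0,"dz":0,"wx":0,"wy":0,"wz":0,"grip":10}])

```text
time_s: 11.2
position: [0.5197, 0.1814, 0.1657]
tcp_rot: [[-0.171, -0.0, -0.985], [0.985, -0.001, -0.171], [-0.001, -1.0, 0.0]]
force: [0.6, -0.9, -2.6]
opening: 0.181
```

```bash
python3 -c "
from h import *
st()"
```

```text
t 11.2 box [ -0.4 201.4 165.7] F [ 0.4 -1.  -2.6] open mm 15.8
rot in box [[-0.001, -0.0, -1.0], [1.0, -0.001, -0.001], [-0.001, -1.0, 0.0]]
```

Call:
drive_tool(commands=[{"dx":-0.05,"dy":0,"dz":0,"wx":0,"wy":0,"wz":0,"grip":10},{"dx":-0.05,"dy":0,"dz":0,"wx":0,"wy":0,"wz":0,"grip":10},{"dx":0,"dy":0,"dz":0,"wx":0,"wy":0,"wz":0,"grip":10}])

```text
time_s: 11.58
position: [0.52, 0.1791, 0.1656]
tcp_rot: [[-0.171, -0.0, -0.985], [0.985, 0.001, -0.171], [0.001, -1.0, 0.0]]
force: [0.2, 4.8, -3.6]
opening: 0.181
```

```bash
python3 -c "
from h import *
st()"
```

```text
t 11.57 box [ -0.5 199.1 165.6] F [ 1.   4.7 -3.6] open mm 15.7
rot in box [[-0.001, -0.0, -1.0], [1.0, 0.001, -0.001], [0.001, -1.0, 0.0]]
```

The bolt met its stop after about 27 mm with 4.7 N. Now I carry the knob round its 38 mm arc.

Call:
drive_tool(commands=[{"dx":0.03,"dy":0.04,"dz":0.23,"wx":0,"wy":0,"wz":0,"grip":10},{"dx":0,"dy":0.1,"dz":0.22,"wx":0,"wy":0,"wz":0,"grip":10},{"dx":0,"dy":0.15,"dz":0.185,"wx":0,"wy":0,"wz":0,"grip":10},{"dx":0,"dy":0,"dz":0,"wx":0,"wy":0,"wz":0,"grip":10}])

```text
time_s: 12.08
position: [0.4942, 0.1749, 0.1544]
tcp_rot: [[-0.172, -0.001, -0.985], [0.985, -0.001, -0.172], [-0.001, -1.0, 0.001]]
force: [0.6, 0.7, 0.9]
opening: 0.182
```

```bash
python3 -c "
from h import *
st()"
```

```text
t 12.07 box [-26.6 199.3 154.4] F [0.7 0.6 0.9] open mm 15.9
rot in box [[-0.002, -0.001, -1.0], [1.0, -0.001, -0.002], [-0.001, -1.0, 0.001]]
```

Following cleanly with the opening unchanged. Finishing the arc.

Call:
drive_tool(commands=[{"dx":0,"dy":0.19,"dz":0.14,"wx":0,"wy":0,"wz":0,"grip":10},{"dx":0,"dy":0.17,"dz":0.08,"wx":0,"wy":0,"wz":0,"grip":10},{"dx":0,"dy":0.1,"dz":0.03,"wx":0,"wy":0,"wz":0,"grip":10},{"dx":0,"dy":0,"dz":0,"wx":0,"wy":0,"wz":0,"grip":10}])

```text
time_s: 12.58
position: [0.4841, 0.1733, 0.135]
tcp_rot: [[-0.171, -0.003, -0.985], [0.985, -0.001, -0.171], [-0.0, -1.0, 0.003]]
force: [-1.4, -1.2, 1.1]
opening: 0.173
```

```bash
python3 -c "
from h import *
st()"
```

```text
t 12.57 box [-36.9 199.4 135. ] F [-1.6 -1.   1.1] open mm 15.0
rot in box [[-0.002, -0.003, -1.0], [1.0, -0.0, -0.002], [-0.0, -1.0, 0.003]]
```

Call:
drive_tool(commands=[{"dx":0,"dy":0,"dz":0,"wx":0,"wy":0,"wz":0,"grip":30},{"dx":0,"dy":0,"dz":0,"wx":0,"wy":0,"wz":0,"grip":30},{"dx":0,"dy":-0.4,"dz":0,"wx":0,"wy":0,"wz":0,"grip":30},{"dx":0,"dy":-0.8,"dz":0,"wx":0,"wy":0,"wz":0,"grip":30},{"dx":0,"dy":-1,"dz":0,"wx":0,"wy":0,"wz":0,"grip":30},{"dx":0.5,"dy":-1,"dz":0,"wx":0,"wy":0,"wz":0,"grip":30},{"dx":1,"dy":0,"dz":0,"wx":0,"wy":0,"wz":0,"grip":30},{"dx":1,"dy":0,"dz":0,"wx":0,"wy":0,"wz":0,"grip":30}])

```text
time_s: 13.58
position: [0.4687, 0.2733, 0.2649]
tcp_rot: [[-0.17, 0.003, -0.985], [0.985, 0.001, -0.17], [0.001, -1.0, -0.003]]
force: [-0.1, 0.2, -0.5]
opening: 0.34
```

Call:
drive_tool(commands=[{"dx":1,"dy":0,"dz":0,"wx":0,"wy":0,"wz":0,"grip":30},{"dx":1,"dy":0,"dz":0,"wx":0,"wy":0,"wz":0,"grip":30},{"dx":1,"dy":0,"dz":0,"wx":0,"wy":0,"wz":0,"grip":30},{"dx":1,"dy":0,"dz":0,"wx":0,"wy":0,"wz":0,"grip":30},{"dx":1,"dy":0,"dz":0,"wx":0,"wy":0,"wz":0,"grip":30},{"dx":0,"dy":0,"dz":0,"wx":0,"wy":0,"wz":0,"grip":30}])

```text
time_s: 14.32
position: [0.4332, 0.4719, 0.2635]
tcp_rot: [[-0.175, 0.001, -0.985], [0.985, 0.001, -0.175], [0.001, -1.0, -0.001]]
force: [0.9, -0.5, 0.5]
opening: 0.345
```

```bash
python3 -c "
from h import *
st();snap('top','top1')
Q=(cloud('top1')-C)@R; Q0=(cloud('top0')-C)@R
def reg(Q,x,y,z):
  m=(abs(Q[...,0]-x[0])<x[1])&(abs(Q[...,1]-y[0])<y[1])&(Q[...,2]>z[0])&(Q[...,2]<z[1]); q=Q[m]; return len(q),(q.mean(0).round(4),np.median(q[:,2]).round(4)) if len(q) else None
print('bar before',reg(Q0,(0,.035),(-.088,.015),(.14,.17)))
print('bar after',reg(Q,(0,.035),(.088,.015),(.14,.17)))
print('plate before/after',reg(Q0,(.04,.02),(-.05,.01),(.09,.14)),reg(Q,(.04,.02),(.126,.01),(.09,.14)))
print('knob',reg(Q,(-.037,.012),(.2,.015),(.127,.16)))
a=cv2.imread('pics/top1.png')[115:255,135:365]; cv2.imwrite('pics/c2.png',cv2.resize(a,None,fx=3.4,fy=3.4,interpolation=cv2.INTER_CUBIC))"
```

```text
t 14.32 box [-36.4 502.4 263.5] F [ 0.8 -0.7  0.5] open mm 30.1
rot in box [[-0.005, 0.001, -1.0], [1.0, 0.001, -0.005], [0.001, -1.0, -0.001]]
bar before (151, (array([-0.0003, -0.0871,  0.1541]), np.float64(0.1541)))
bar after (162, (array([-0.0004,  0.0878,  0.1535]), np.float64(0.1538)))
plate before/after (126, (array([ 0.0399, -0.05  ,  0.1077]), np.float64(0.1079))) (126, (array([0.0406, 0.1259, 0.1076]), np.float64(0.1076)))
knob (51, (array([-0.0361,  0.1984,  0.1406]), np.float64(0.1409)))
```

View pics/c2.png

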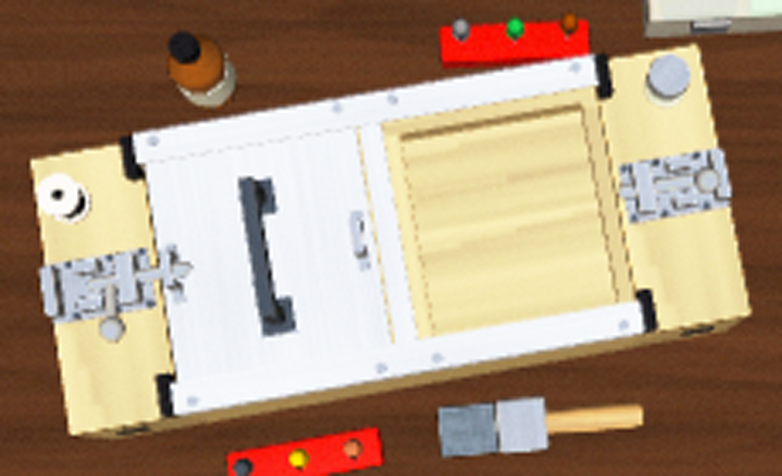

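The hatch is seated in the left bay and the rod shows through its staple at about (180,268). The knob is down at about (112,328), and the bystanders are unmoved.

```bash
python3 -c "
from h import *
print(workorder.hand_in())"
```

```text
the job is handed in; nothing more can be done
None
```

The job is handed in, at about 14.4 s of the 48 s allowed. I lifted the aluminium hatch off the right bay, slid it 176 mm and seated it over the lures in the left bay. I then pushed the left bolt to its stop and turned its handle down into the notch.

Last checks, from depth and the final top view:

| Check | Result |
|---|---|
| Hatch bar position | box y = 0.088, on its target |
| Hatch bar top | z about 0.154, same as in the first seat |
| Plate height | 0.1076 m, against 0.1079 m at the start |
| Bolt | knob at box y = 0.198, about 27 mm pushed, rod visible through the staple |
| Handle | knob at box x = -0.036, which I estimate as 1.2 to 1.3 rad down |
| Bystanders | those in the final crop look unmoved (it did not include the pliers) |
| Arm | clear of everything |

- **Knob grip:** my first grip was too high on the ball, so I reopened and went 6 mm lower. The second grip still read about 16 mm on the 18 mm ball, but it held throughout.
- **Lures:** they are hidden under the hatch, so I could not look at them again. I felt no unexpected force while lowering it.

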